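Zero the parts scale with its bin on

TASK

Zero the parts scale for the empty blue bin: push the bin with the fingertips, without picking it up, back off the plate's front edge until it stands squarely inside the corner marks on the weighing plate, and let go of it. Only then reach a fingertip down into the well with the green tare key, press that sunken key fully down and let it come back up. Leave the red power key and the things lying about alone.

Things in the scene. Friction and masses are not known exactly. Their poses are not given: they have to be found in the camera images.
- scale: Bench parts scale, fixed. Origin on the bench under the centre of its weighing plate; x to the scale's back (away from the robot at yaw 0), y to its left, z up. Right of the steel plate stands the grey key console, 215 (x) by 80 mm (y), centred at y = -0.150, top 60 mm above the bench, a black display hood at its back end up to 80 mm. Its wells are at x = -0.066 and 0.008; which key is in which varies.
- plate_centre (a point): Centre of the weighing plate's top face, 30 mm above the bench; axes as the scale's. The plate is 180 mm (x) by 210 mm (y). Four black corner marks on it outline a rectangle of 139 mm (x) by 184 mm (y) about this point, 15 mm larger all round than the bin's rim.
- parts_bin: Loose empty blue parts bin, open on top, 154 (own x) by 109 (own y) by 68 mm high, 0.13 to 0.23 kg; at the low end (own -x) 43 mm high. Side walls about 98 mm apart outside, below the rim. Origin: centre of its underside. It stands on the plate, long side roughly along the scale's y, 42 to 62 mm too far to the scale's front (-x) and up to 0.15 rad askew. Slides when pushed.
- tare_well (a point): Centre of the mouth of the well with the green tare key, level with the console's top, 60 mm above the bench. The well is round, 60 mm across, open to above; the key's top lies 24 mm below the mouth.
- tare_top (a point): Centre of the top of the green tare key (round, 30 mm across), at the bottom middle of its well; sinks with the key.
- tare_key (a joint): Travel of the green tare key, in m: 0 = up, 0.005 = fully down (straight down). A spring pushes it back: about 2 N to start it, 5 N to hold it fully down.
- power_well (a point): Centre of the mouth of the well with the red power key, a well and key of the same make as the tare key's; not to be pressed.
- power_key (a joint): Travel of the red power key, in m: 0 = up, 0.005 = fully down.
- screw_tub: Loose small white tub of screws, about 46 x 37 x 23 mm, on the bench to the left of the scale; origin at the centre of its underside. Bystander.
- carton: Loose small brown cardboard carton, 66 x 85 x 68 mm, on the bench to the right of the scale; origin at the centre of its underside. Bystander.
- tape_roll: Loose roll of black tape, 53 mm across, 19 mm high, lying flat on the bench to the left of the scale; origin at the centre of its underside. Bystander.

How it is judged (in metres and radians):
On the way, in this order (a step that is already met when the one before it is completed fails the run):
1. the bin stands inside the corner marks, squarely and flat on the plate, let go and still (x of parts_bin in the frame of plate_centre between -0.016 and 0.016 m and y of parts_bin in the frame of plate_centre between -0.016 and 0.016 m and angle between the y axis of parts_bin and the x axis of plate_centre, either way round below 0.22 rad and angle between parts_bin's own z axis and vertical below 0.05 rad and height (world z) of parts_bin between 0.026 and 0.034 m and contact force between each of the arm, the fingers and parts_bin below 0.3 N and linear speed of parts_bin below 0.02 m/s), for 0.3 s.
2. the green tare key is pressed fully down, the bin standing untouched in its marks (all of step 1 and value of joint tare_key above 0.004 m), for 0.1 s.
At the end, for the whole second after the job is handed in: The bin stands flat on the plate inside the corner marks (centre within 16 mm of the plate's centre along each of the scale's axes, within 0.22 rad of square), at rest and untouched; the tare key has been pressed at least 4 of its 5 mm after that and is back up (under 1 mm); the power key is up (all of step 1 and value of joint each of tare_key, power_key below 0.001 m).
It fails at once if the bin is lifted (more than 12 mm off the plate) (height (world z) of parts_bin above 0.042 m).
It fails at once if the bin is tipped (angle between parts_bin's own z axis and vertical above 0.3 rad).
It fails at once if the tare key is pressed before the bin stands in its marks (value of joint tare_key above 0.002 m and not (x of parts_bin in the frame of plate_centre between -0.016 and 0.016 m and y of parts_bin in the frame of plate_centre between -0.016 and 0.016 m and angle between the y axis of parts_bin and the x axis of plate_centre, either way round below 0.22 rad and angle between parts_bin's own z axis and vertical below 0.05 rad and height (world z) of parts_bin between 0.026 and 0.034 m)).
It fails at once if the power key is pressed (value of joint power_key above 0.002 m).
It fails at once if the screw tub, carton or roll of tape is moved more than 20 mm (distance of any of screw_tub, carton, tape_roll from where it was at the start of the episode above 0.02 m).
It also fails if it takes over 45 s, if anything falls off the work surface, if the arm or the gripper's body presses on something with over 40 N, if the wrist force passes 120 N, or if a joint passes its speed limit or range.

ROBOT

A 7-joint arm with a two-finger parallel gripper is mounted at the origin on a cart in front of the work surface, level with it; the furniture and walls round the work are solid. World frame = base frame: x ahead of the robot, y to its left, z up, the work surface at z = 0. Lengths are in m, angles in degrees, forces in N, time in s.
With the tool pointing down it reaches from about 0.425 to 0.875 m from the base axis. Payload 4.7 kg.
Tool frame: the origin (TCP) lies between the finger pads; the fingertips stand 11 mm ahead of it and the grasp point (between the pads) lies 8 mm behind it (env.tcp_to_tips is the distance from the TCP to the fingertips, in m); z points along the fingers, y is the line along which they close (so a half turn about z gives the same grasp; the last joint's range is limited). The gripper opens to 87 mm and grips with 3 to 60 N. Pads are 19 mm wide; open, the fingers measure 117 mm over their backs; the gripper's body (75 mm by 190 mm) begins 51 mm behind the grasp point.
Start: joints at [71.167, 18.392, -4.016, 83.108, 1.295, 78.541, -3.26], TCP at [0.218, -0.612, 0.234] pointing down, gripper open.
Joint ranges: [-163.93, 163.93], [-17.29, 119.83], [-79.2, 71.16], [3.27, 140.29], [-89.18, 269.18], [5.43, 117.66], [-154.24, 154.24]. Speed limits (degrees/s): [147.25, 147.25, 180, 180, 180, 180, 180].

INTERFACE

Orientations are given as [roll, pitch, yaw] about the fixed x, y, z axes, in that order (R = Rz(yaw) Ry(pitch) Rx(roll)).
In Python, from cell import env, viewer gives the robot as it stands.
- The arm moves only by the tool step_arm, never from a script. Its arguments are lists of equal length, an entry for each row: "delta_pos": the shift along the tool's x, y, z in units of 0.2 m (1.0 is 0.2 m), a list of three; "rot": the turn, a rotation vector about the tool's x, y, z in units of 1.5 rad (1.0 is 1.5 rad), a list of three; "gripper": the gripper command: -1 is shut, 1 is fully open, values between are in proportion. A call has 1 to 20 rows; each row is the pose to reach, as a shift and turn from the pose commanded when the call began, along the tool's axes at that moment; what a row does not reach only later rows make up. A row lasts 1/8 s, in which the tool goes at most 62.5 mm and 10.7 degrees, less where a joint would pass 70% of its speed; a pose out of reach is approached as far as the arm can. A call with a number of a shift or a turn outside -1 to 1 is refused whole. A call with a gripper value outside its range is refused whole. The fingers move at their own pace and stop on an object; "squeeze" is the grip in N (left out, the last holds). Time passes only in rows, so rows that repeat a pose let the fingers close. It gives the time, the measured TCP pose, the force, the opening and the grip force at its end, in the units of the state.
- env.get_obs(): the state, without advancing time (a new reading comes with each control period).
- viewer.read_camera(name): name is "side" or "top"; returns a dict with "img" (480x640x3 uint8, red, green, blue), "fx", "fy", "cx", "cy" (pixels), "dist" ([k1, k2, p1, p2, k3] as OpenCV has them; the pictures are not rectified), "pose" (4x4, takes a point from camera to world coordinates). Camera axes: x right, y down, z forward; pixel columns grow to the right and rows downward; lengths in m; the calibration is good to about 2 mm. A picture is of the moment at which its call begins. There is no depth.
- env.sign_off(): hands the job in; it is judged then, once.
The state is a dict: "time_s": time; "qpos": joint angles; "joint_velocities": joint speeds; "effort": joint torques, N m; "tool_pos": TCP position; "tool_rot": TCP orientation; "force": force on the tool from outside, world axes, zero at the start; "wrist_torque": the same for the moment, N m; "grip_width": finger opening in m; "grasp_force": force on a finger pad.
Only numpy, scipy, OpenCV 4.12 (cv2) and the standard library are available. Lean on these libraries where they do the work, as an engineer would, in place of code of your own. Each camera call takes 0.05 s, during which the arm holds its last target. There are 200 camera calls.

## Working session

There is one attempt and no reset: what is moved stays moved. The work goes in short steps, Python scripts to look and compute and a tool call to move; the robot and the scene stay as the last step left them, time stands still between calls to the robot, and variables do not carry over. Pictures are saved under pics/ and viewed, at most 10 in all, crops included, and the job is handed in when it is done.

Besides the shell and the picture viewer there is one more tool, called as a command line: name --argument value ..., lists and objects as JSON in quotes. step_arm: Moves the arm, as the interface text tells. Shifts and turns lie within -1 to 1; 1 stands for 0.2 m of shift or 1.5 rad of turn. Its arguments: {"type":"object","properties":{"delta_pos":{"type":"array"},"rot":{"type":"array"},"gripper":{"type":"array"},"squeeze":{"type":"number"}},"required":["delta_pos","rot","gripper"]}

```bash
mkdir -p pics; ls
python3 - <<'E'
from cell import env, viewer
import cv2
for n in ("top","side"):
    c=viewer.read_camera(n); cv2.imwrite(f"pics/{n}0.png",c["img"][:,:,::-1]); print(n,c["fx"],c["cx"],c["cy"],c["dist"],c["pose"].round(3).tolist() if hasattr(c["pose"],'round') else c["pose"])
o=env.get_obs();print(o["time_s"],o["tool_pos"],o["tool_rot"],o["force"],env.tcp_to_tips)
E
```

```text
pics
top 491.0899360395445 326.23781229788847 241.24654542682043 [0.02514322 0.         0.         0.         0.        ] [[0.018, -0.982, 0.186, 0.367], [-0.999, -0.026, -0.038, -0.161], [0.042, -0.185, -0.982, 0.979], [0.0, 0.0, 0.0, 1.0]]
side 601.7664019436917 322.2815023292871 242.01302356023456 [-0.19863477  0.          0.          0.          0.        ] [[-0.878, -0.284, 0.386, 0.093], [-0.479, 0.506, -0.718, 0.655], [0.009, -0.815, -0.58, 0.733], [0.0, 0.0, 0.0, 1.0]]
0.1 [ 0.21833048 -0.61174593  0.232575  ] [-1.79903477e+02  3.15169369e-03  1.96457029e+01] [-0.36019743 -0.22072444  0.62977579] 0.011
```

View pics/top0.png

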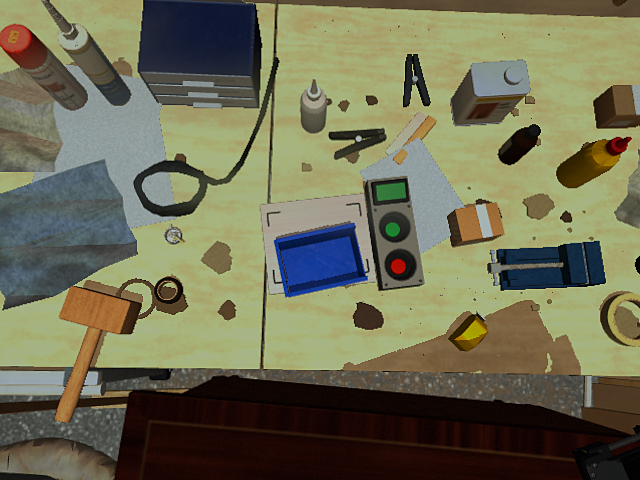

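View pics/side0.png

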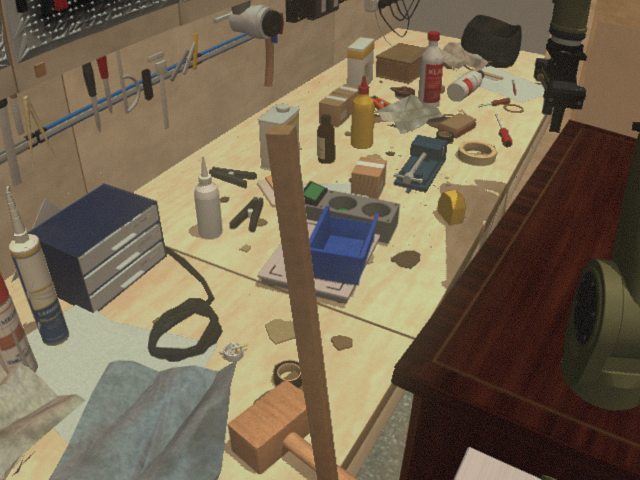

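The top view shows the plate at about (262–372, 195–295), with the bin at (275–368, 225–297) sitting too far forward. The green key is at (394,229), in the back well, and the red key at (400,267), in the front well. The carton is at (475,224). The side view shows the bin's low end facing left, toward the side camera.

```bash
cat > h.py <<'E'
import numpy as np, cv2
def rays(c,px):
    K=np.array([[c["fx"],0,c["cx"]],[0,c["fy"],c["cy"]],[0,0,1.]])
    u=cv2.undistortPoints(np.array(px,float).reshape(-1,1,2),K,np.array(c["dist"])).reshape(-1,2)
    P=np.array(c["pose"]); return P[:3,3],np.c_[u,np.ones(len(u))]@P[:3,:3].T
def plane(c,px,z):
    o,d=rays(c,px); return (o+d*((z-o[2])/d[:,2])[:,None])[:,:2]
def mask(img,lo,hi):
    m=cv2.inRange(cv2.cvtColor(img,cv2.COLOR_RGB2HSV),lo,hi)
    return cv2.morphologyEx(m,cv2.MORPH_OPEN,np.ones((2,2),np.uint8))
def big(m,box):
    k=np.zeros_like(m);x0,y0,x1,y1=box;k[y0:y1,x0:x1]=m[y0:y1,x0:x1]
    cs,_=cv2.findContours(k,cv2.RETR_EXTERNAL,cv2.CHAIN_APPROX_NONE)
    return max(cs,key=cv2.contourArea)
BLUE=((105,120,40),(130,255,255))
E
python3 - <<'E'
from cell import env, viewer
from h import *
c=viewer.read_camera("top");im=c["img"]
g=big(mask(im,(45,100,40),(85,255,255)),(375,210,415,250));r=big(mask(im,(0,150,80),(8,255,255)),(375,245,420,285))
for n,k in(("green",g),("red",r)):
    m=cv2.moments(k);p=[m["m10"]/m["m00"],m["m01"]/m["m00"]];print(n,p,plane(c,[p],.036),cv2.contourArea(k))
b=big(mask(im,*BLUE),(255,180,375,310));q=cv2.approxPolyDP(cv2.convexHull(b),3,True).reshape(-1,2)
print("bin hull",q.tolist());print(plane(c,q,.098).round(4).tolist())
cv2.imwrite("pics/crop0.png",cv2.resize(im[180:310,250:430,::-1],None,fx=4.4,fy=4.4,interpolation=cv2.INTER_CUBIC))
E
```

```text
green [392.96053997923156, 230.073727933541] [[ 0.57228434 -0.32860337]] 160.5
red [398.7705088265836, 266.8733125649013] [[ 0.49927693 -0.33947109]] 160.5
bin hull [[354, 224], [367, 280], [287, 297], [275, 241]]
[[0.5683, -0.2454], [0.4653, -0.2697], [0.4316, -0.1266], [0.5326, -0.1015]]
```

View pics/crop0.png

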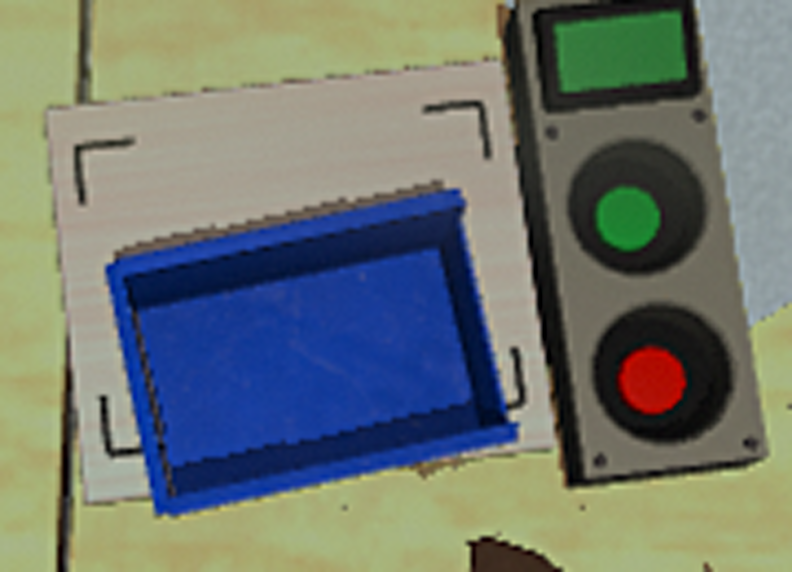

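step_arm --delta_pos '[[0.25, -0.19, -0.05], [0.5, -0.38, -0.1], [0.75, -0.57, -0.1], [1, -0.76, -0.1], [1, -0.76, -0.1], [1, -0.76, -0.1]]' --rot '[[0, 0, 0], [0, 0, 0], [0, 0, 0], [0, 0, 0.07], [0, 0, 0.13], [0, 0, 0.13]]' --gripper '[0.6, 0.6, 0.6, 0.6, 0.6, 0.6]'

```text
time_s: 0.9
tool_pos: [0.356, -0.4012, 0.2535]
tool_rot: [180.0, 0.0, 8.6]
force: [-0.1, -0.4, -0.1]
grip_width: 0.0693
grasp_force: 0.0
```

```bash
cat >> h.py <<'E'
from scipy.spatial.transform import Rotation as Ro
C=np.array([.5422,-.1814]);YAW=8.5
def togo(o,xy,z,yaw):
    R=Ro.from_euler('xyz',o["tool_rot"],degrees=True).as_matrix()
    d=R.T@(np.r_[xy,z]-o["tool_pos"])/.2
    Rt=Ro.from_euler('xyz',[180,0,yaw],degrees=True).as_matrix()
    return d.round(3),(Ro.from_matrix(R.T@Rt).as_rotvec()/1.5).round(3)
E
python3 - <<'E'
from cell import env, viewer
from h import *
c=viewer.read_camera("top")
p=plane(c,np.array([[108,452],[522,403],[78,148],[482,102]])/4.4+[250,180],.03);print(p.round(4).tolist(),p[:,0].mean())
print("marks in scale frame",((p-C)@Ro.from_euler('z',YAW,degrees=True).as_matrix()[:2,:2]).round(4).tolist())
o=env.get_obs();print(o["time_s"],o["tool_pos"],o["tool_rot"],o["grip_width"],togo(o,[.497,-.186],.2,9.5))
cv2.imwrite("pics/t1.png",c["img"][:,:,::-1])
E
```

```text
[[0.4635, -0.0991], [0.4894, -0.2813], [0.6, -0.0805], [0.6268, -0.2627]] 0.5449228548641435
marks in scale frame [[-0.0657, 0.093], [-0.067, -0.091], [0.0721, 0.0912], [0.0717, -0.0929]]
0.95 [ 0.35528462 -0.40209436  0.25339834] [1.79991287e+02 3.38059242e-02 8.54528877e+00] 0.06995423907594796 (array([ 0.861, -0.963,  0.266]), array([ 0.   ,  0.   , -0.011]))
```

The marks measure 138.5 x 184 mm, as specified, which puts the plate centre at about (0.545, -0.181). The bin is about 45 mm short of it. Next I'll go above the bin and take a look.

step_arm --delta_pos '[[0.22, -0.24, 0], [0.43, -0.48, 0.05], [0.65, -0.72, 0.2], [0.86, -0.96, 0.4], [0.86, -0.96, 0.4], [0.86, -0.96, 0.4]]' --rot '[[0, 0, 0], [0, 0, 0], [0, 0, 0], [0, 0, -0.01], [0, 0, -0.01], [0, 0, -0.01]]' --gripper '[0.6, 0.6, 0.6, 0.6, 0.6, 0.6]'

```text
time_s: 1.7
tool_pos: [0.4972, -0.1857, 0.1722]
tool_rot: [-179.9, 0.1, 9.5]
force: [-0.5, -0.6, 0.3]
grip_width: 0.07
grasp_force: 0.0
```

Run:
```python
from cell import env, viewer
from h import *
c=viewer.read_camera("side");im=c["img"]
cv2.imwrite("pics/s2.png",cv2.resize(im[130:330,230:430,::-1],None,fx=3,fy=3))
o=env.get_obs();print(o["tool_pos"],o["tool_rot"],togo(o,[.494,-.186],.066,9.5))
```

```text
[ 0.49704329 -0.18776801  0.17314488] [-1.79984629e+02  7.51622883e-02  9.33556667e+00] (array([-0.013, -0.011,  0.536]), array([-0.   ,  0.001, -0.002]))
```

View pics/s2.png

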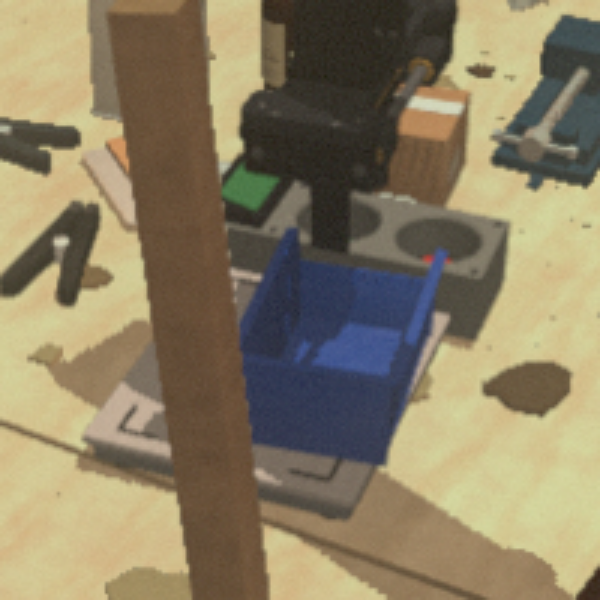

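The side crop shows the gripper above the bin. The bin's low end faces the side camera (+y) at about (310,370), and the interior is free. I'll go down inside it.

step_arm --delta_pos '[[-0.01, 0, 0.2], [-0.01, 0, 0.4], [-0.01, 0, 0.53], [-0.01, 0, 0.53], [-0.01, 0, 0.53]]' --rot '[[0, 0, 0], [0, 0, 0], [0, 0, 0], [0, 0, 0], [0, 0, 0]]' --gripper '[0.6, 0.6, 0.6, 0.6, 0.6]'

```text
time_s: 2.38
tool_pos: [0.4963, -0.1889, 0.0692]
tool_rot: [179.9, -0.1, 9.2]
force: [0.9, 0.0, 1.3]
grip_width: 0.0696
grasp_force: 0.0
```

Run:
```python
from cell import env, viewer
from h import *
o=env.get_obs();print(o["tool_pos"],o["tool_rot"],o["force"],o["grip_width"])
Cn=np.array([.545,-.181])
print(togo(o,Cn+Ro.from_euler('z',8.5,degrees=True).as_matrix()[:2,:2]@[.020,0],.066,8.5))
c=viewer.read_camera("top");b=big(mask(c["img"],*BLUE),(255,180,375,310));q=cv2.approxPolyDP(cv2.convexHull(b),3,True).reshape(-1,2);print(q.tolist())
```

```text
[ 0.49628404 -0.18886957  0.06918974] [ 1.79893357e+02 -1.06511015e-01  9.20485417e+00] [0.88861267 0.01341651 1.3226573 ] 0.06956302392990124
(array([0.347, 0.001, 0.017]), array([ 0.001, -0.001,  0.008]))
[[367, 277], [361, 281]]
```

step_arm --delta_pos '[[0.03, 0, 0], [0.06, 0, 0], [0.09, 0, 0], [0.12, 0, 0], [0.15, 0, 0], [0.18, 0, 0], [0.21, 0, 0], [0.24, 0, 0], [0.27, 0, 0], [0.3, 0, 0], [0.33, 0, 0], [0.35, 0, 0], [0.35, 0, 0], [0.35, 0, 0]]' --rot '[[0, 0, 0], [0, 0, 0], [0, 0, 0.008], [0, 0, 0.008], [0, 0, 0.008], [0, 0, 0.008], [0, 0, 0.008], [0, 0, 0.008], [0, 0, 0.008], [0, 0, 0.008], [0, 0, 0.008], [0, 0, 0.008], [0, 0, 0.008], [0, 0, 0.008]]' --gripper '[0.6, 0.6, 0.6, 0.6, 0.6, 0.6, 0.6, 0.6, 0.6, 0.6, 0.6, 0.6, 0.6, 0.6]'

```text
time_s: 4.18
tool_pos: [0.5649, -0.1755, 0.0677]
tool_rot: [180.0, -0.0, 8.6]
force: [-0.3, -0.6, 0.7]
grip_width: 0.07
grasp_force: 0.0
```

Run:
```python
from cell import env, viewer
from h import *
o=env.get_obs();print(o["tool_pos"],o["tool_rot"],o["force"])
for n,s in (("top",(250,170,430,310)),("side",(240,150,440,300))):
    c=viewer.read_camera(n);im=c["img"];x0,y0,x1,y1=s
    cv2.imwrite(f"pics/{n}3.png",cv2.resize(im[y0:y1,x0:x1,::-1],None,fx=4,fy=4,interpolation=cv2.INTER_CUBIC))
```

```text
[ 0.56491856 -0.1755451   0.06767361] [ 1.79988792e+02 -3.21191378e-02  8.64195702e+00] [-0.29335695 -0.58598187  0.66711248]
```

View pics/top3.png

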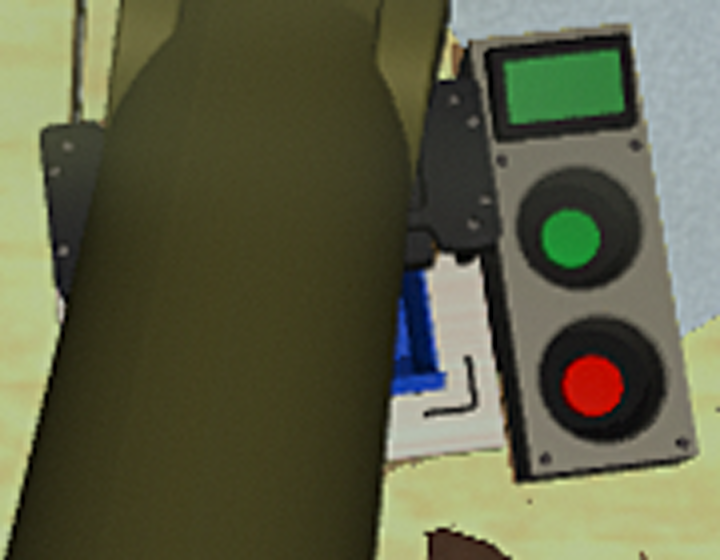

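The arm hides most of the bin from above. The bin's front right rim corner shows at crop (443,385), inside the mark corner at (473,408).

Run:
```python
from cell import env, viewer
from h import *
c=viewer.read_camera("top");Cn=np.array([.545,-.181]);R=Ro.from_euler('z',8.5,degrees=True).as_matrix()[:2,:2]
for p in ([250+443/4,170+385/4],[367,280]): print((plane(c,[p],.098)-Cn)@R, (plane(c,[p],.085)-Cn)@R)
```

```text
[[-0.06576854 -0.06831186]] [[-0.06419173 -0.07000369]]
[[-0.09195312 -0.07598368]] [[-0.09076259 -0.07778869]]
```

View pics/side3.png

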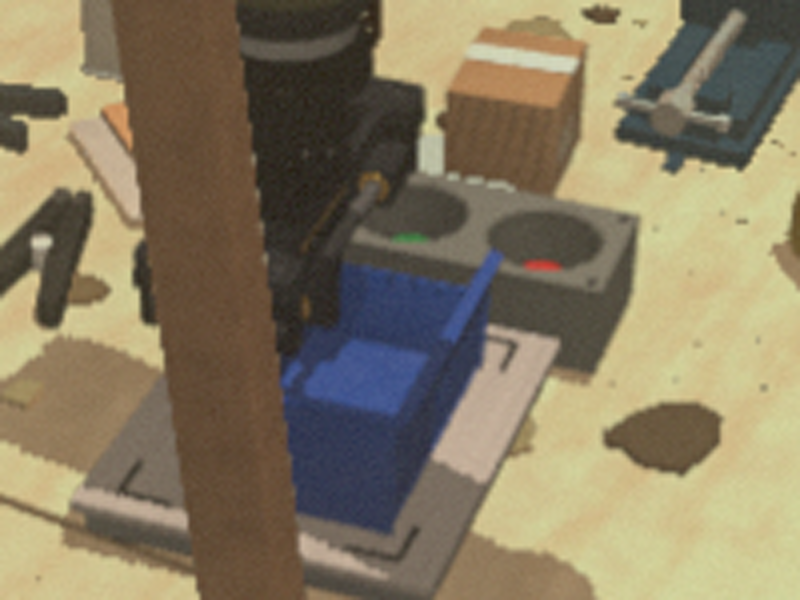

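The side view shows the bin flat on the plate, about 11 mm still to go. I'll push 11 mm more, back off 25 mm and rise.

step_arm --delta_pos '[[0.015, 0, 0], [0.03, 0, 0], [0.045, 0, 0], [0.055, 0, 0], [0.055, 0, 0], [0.055, 0, 0], [0.0, 0, 0], [-0.06, 0, 0], [-0.06, 0, 0], [-0.06, 0, -0.2], [-0.06, 0, -0.4], [-0.2, 0, -0.6], [-0.4, 0, -0.7], [-0.4, -0.2, -0.8]]' --rot '[[0, 0, 0], [0, 0, 0], [0, 0, 0], [0, 0, 0], [0, 0, 0], [0, 0, 0], [0, 0, 0], [0, 0, 0], [0, 0, 0], [0, 0, 0], [0, 0, 0], [0, 0, 0], [0, 0, 0], [0, 0, 0]]' --gripper '[0.6, 0.6, 0.6, 0.6, 0.6, 0.6, 0.6, 0.6, 0.6, 0.6, 0.6, 0.6, 0.6, 0.6]'

```text
time_s: 6.08
tool_pos: [0.4773, -0.1519, 0.2284]
tool_rot: [179.9, 0.0, 8.1]
force: [0.8, 0.4, -0.4]
grip_width: 0.0693
grasp_force: 0.0
```

Run:
```python
from cell import env, viewer
from h import *
o=env.get_obs();print(o["time_s"],o["tool_pos"],o["tool_rot"],o["force"])
c=viewer.read_camera("top");im=c["img"]
b=big(mask(im,*BLUE),(255,170,375,310));q=cv2.approxPolyDP(cv2.convexHull(b),3,True).reshape(-1,2)
Cn=np.array([.545,-.181]);R=Ro.from_euler('z',8.5,degrees=True).as_matrix()[:2,:2]
print(q.tolist());print(((plane(c,q,.098)-Cn)@R).round(4).tolist());print(((plane(c,q,.073)-Cn)@R).round(4).tolist())
cv2.imwrite("pics/top4.png",cv2.resize(im[170:310,250:430,::-1],None,fx=4,fy=4,interpolation=cv2.INTER_CUBIC))
```

```text
6.075 [ 0.47733512 -0.15190716  0.22844528] [1.79858270e+02 1.88756000e-02 8.14082379e+00] [ 0.84953478  0.36474562 -0.4162817 ]Traceback (most recent call last):
  File "<stdin>", line 5, in <module>
  File "h.py", line 14, in big
    return max(cs,key=cv2.contourArea)
ValueError: max() iterable argument is empty
```

step_arm --delta_pos '[[0.1, 0.3, 0], [0.2, 0.6, 0], [0.3, 0.8, 0], [0.3, 1, 0], [0.3, 1, 0]]' --rot '[[0, 0, 0], [0, 0, 0], [0, 0, 0], [0, 0, 0], [0, 0, 0]]' --gripper '[-1, -1, -1, -1, -1]'

```text
time_s: 6.75
tool_pos: [0.5681, -0.341, 0.2262]
tool_rot: [180.0, 0.1, 8.3]
force: [0.5, -0.1, -0.7]
grip_width: 0.0275
grasp_force: 0.0
```

step_arm --delta_pos '[[0.0, 0.3, 0], [0.0, 0.6, 0], [0.0, 0.8, 0], [0, 0.8, 0], [0, 0.8, 0]]' --rot '[[0, 0, 0], [0, 0, 0], [0, 0, 0], [0, 0, 0], [0, 0, 0]]' --gripper '[-1, -1, -1, -1, -1]'

```text
time_s: 7.38
tool_pos: [0.5938, -0.493, 0.2274]
tool_rot: [-179.9, -0.1, 8.7]
force: [0.4, 1.3, 1.2]
grip_width: 0.0001
grasp_force: 0.0
```

Run:
```python
from cell import env, viewer
from h import *
o=env.get_obs();print(o["time_s"],o["tool_pos"],o["tool_rot"],o["force"],o["grip_width"])
c=viewer.read_camera("top");im=c["img"]
cv2.imwrite("pics/top4.png",cv2.resize(im[170:310,250:430,::-1],None,fx=4,fy=4,interpolation=cv2.INTER_CUBIC))
b=big(mask(im,*BLUE),(255,170,375,310));q=cv2.approxPolyDP(cv2.convexHull(b),3,True).reshape(-1,2)
Cn=np.array([.545,-.181]);R=Ro.from_euler('z',8.5,degrees=True).as_matrix()[:2,:2]
print(q.tolist());print(((plane(c,q,.098)-Cn)@R).round(4).tolist());print(((plane(c,q,.073)-Cn)@R).round(4).tolist())
```

```text
7.375 [ 0.59384105 -0.49296655  0.2274384 ] [-1.79903923e+02 -5.36276150e-02  8.74474368e+00] [0.39294422 1.34217353 1.2111397 ] 0.00011597769088130726
[[352, 205], [359, 262], [278, 271], [272, 216]]
[[0.0498, -0.0685], [-0.0577, -0.0663], [-0.0558, 0.0812], [0.0466, 0.0808]]
[[0.0561, -0.0717], [-0.0544, -0.0694], [-0.0525, 0.0822], [0.0528, 0.0818]]
```

View pics/top4.png

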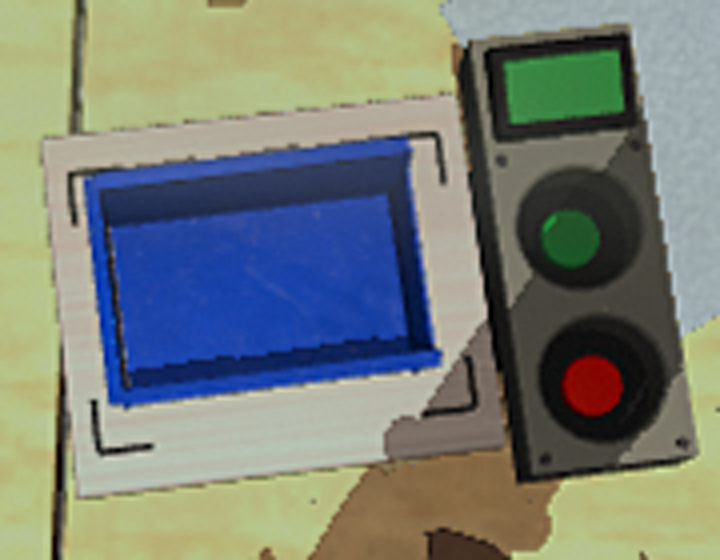

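The bin stands inside its marks: x about -2 mm, y about +7 mm, about 1.5° off square, and the gripper is clear of it. Green is still in the back well, at crop (570,238). Next is the tare key.

Run:
```python
from cell import env
from h import *
o=env.get_obs();print(togo(o,[.574,-.3284],.09,8.5))
```

```text
(array([ 0.025, -0.825,  0.691]), array([-0.001, -0.001,  0.003]))
```

step_arm --delta_pos '[[0.025, -0.3, 0], [0.025, -0.6, 0], [0.025, -0.825, 0], [0.025, -0.825, 0.2], [0.025, -0.825, 0.45], [0.025, -0.825, 0.65], [0.025, -0.825, 0.69], [0.025, -0.825, 0.69]]' --rot '[[0, 0, 0], [0, 0, 0], [0, 0, 0], [0, 0, 0], [0, 0, 0], [0, 0, 0], [0, 0, 0], [0, 0, 0]]' --gripper '[-1, -1, -1, -1, -1, -1, -1, -1]'

```text
time_s: 8.43
tool_pos: [0.5738, -0.3302, 0.0908]
tool_rot: [180.0, -0.1, 8.7]
force: [0.7, -0.6, -0.4]
grip_width: 0.0003
grasp_force: 0.0
```

Run:
```python
from cell import env,viewer
from h import *
o=env.get_obs();print(o["tool_pos"],o["force"],togo(o,[.574,-.3284],.041,8.5))
im=viewer.read_camera("side")["img"]
cv2.imwrite("pics/s5.png",cv2.resize(im[150:300,280:440,::-1],None,fx=4,fy=4,interpolation=cv2.INTER_CUBIC))
```

```text
[ 0.57380374 -0.33020727  0.09075974] [ 0.68242297 -0.60462308 -0.43885985] (array([ 0.002, -0.009,  0.249]), array([ 0.   , -0.001,  0.003]))
```

View pics/s5.png

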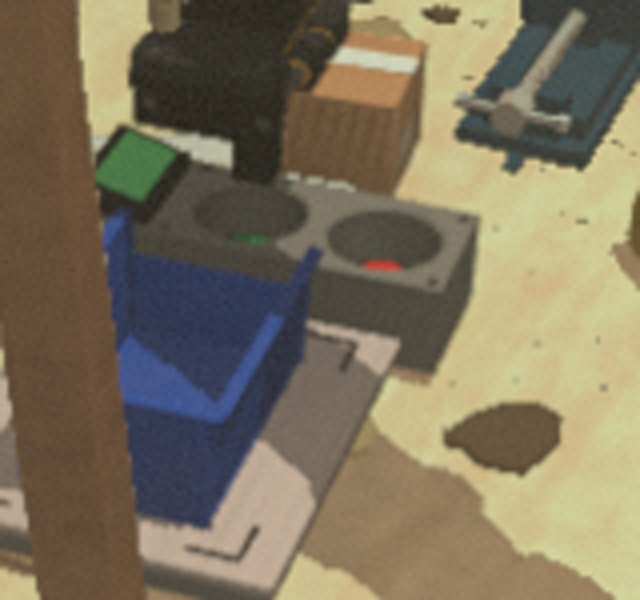

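The side crop shows the closed fingertips over the green well. At full press the gripper body's long side would hang only about 3 mm above the bin's rim, so I'll turn the tool a quarter turn first.

Run:
```python
from cell import env
print(env.get_obs()["qpos"])
```

```text
[ 43.39471212  26.79729791 -20.51507591  89.90874319  10.05447101
  64.93546445 -60.64395426]
```

step_arm --delta_pos '[[0, 0, -0.15], [0, 0, -0.15], [0, 0, -0.15], [0, 0, -0.15], [0, 0, -0.15], [0, 0, -0.15], [0, 0, -0.15], [0, 0, -0.15], [0, 0, -0.15], [0, 0, -0.15], [0, 0, -0.15]]' --rot '[[0, 0, 0.12], [0, 0, 0.24], [0, 0, 0.36], [0, 0, 0.48], [0, 0, 0.6], [0, 0, 0.72], [0, 0, 0.84], [0, 0, 0.95], [0, 0, 1], [0, 0, 1], [0, 0, 1]]' --gripper '[-1, -1, -1, -1, -1, -1, -1, -1, -1, -1, -1]'

```text
time_s: 9.85
tool_pos: [0.5739, -0.3311, 0.121]
tool_rot: [-179.9, -0.1, -77.2]
force: [0.8, -0.2, -0.3]
grip_width: 0.0004
grasp_force: 0.0
```

Run:
```python
from cell import env
from h import *
o=env.get_obs();print(o["time_s"],o["tool_pos"],o["tool_rot"],o["force"],togo(o,[.574,-.3284],.041,-77.4))
```

```text
9.85 [ 0.57391701 -0.3311216   0.12099395] [-1.79898150e+02 -7.89476284e-02 -7.72102518e+01] [ 0.77056676 -0.16832133 -0.2593231 ] (array([-0.014, -0.003,  0.4  ]), array([-0.001, -0.001,  0.002]))
```

step_arm --delta_pos '[[-0.014, 0, 0.15], [-0.014, 0, 0.28], [-0.014, 0, 0.34], [-0.014, 0, 0.37], [-0.014, 0, 0.39], [-0.014, 0, 0.4], [-0.014, 0, 0.4], [-0.014, 0, 0.4]]' --rot '[[0, 0, 0], [0, 0, 0], [0, 0, 0], [0, 0, 0], [0, 0, 0], [0, 0, 0], [0, 0, 0], [0, 0, 0]]' --gripper '[-1, -1, -1, -1, -1, -1, -1, -1]'

```text
time_s: 10.85
tool_pos: [0.5727, -0.3284, 0.0424]
tool_rot: [-180.0, -0.0, -77.3]
force: [-5.9, 3.4, 11.4]
grip_width: 0.0008
grasp_force: 5.7
```

step_arm --delta_pos '[[0, 0, 0.01], [0, 0, 0.015], [0, 0, 0.015], [0, 0, 0.015]]' --rot '[[0, 0, 0], [0, 0, 0], [0, 0, 0], [0, 0, 0]]' --gripper '[-1, -1, -1, -1]'

```text
time_s: 11.35
tool_pos: [0.5727, -0.3285, 0.0422]
tool_rot: [-180.0, -0.0, -77.3]
force: [-11.2, 5.9, 24.0]
grip_width: 0.0009
grasp_force: 12.4
```

It's on a hard stop at TCP z = 0.042, which is what full press should give. I'll lift off straight up.

step_arm --delta_pos '[[0, 0, -0.03], [0, 0, -0.1], [0, 0, -0.3], [0, 0, -0.55], [0, 0, -0.8], [0, 0, -0.8]]' --rot '[[0, 0, 0], [0, 0, 0], [0, 0, 0], [0, 0, 0], [0, 0, 0], [0, 0, 0]]' --gripper '[-1, -1, -1, -1, -1, -1]'

```text
time_s: 12.1
tool_pos: [0.5757, -0.33, 0.2032]
tool_rot: [-179.5, -0.4, -77.3]
force: [0.0, 0.0, 0.0]
grip_width: 0.0004
grasp_force: 0.0
```

step_arm --delta_pos '[[0.3, 0, 0], [0.6, 0, 0], [0.8, 0, 0], [0.8, 0, 0]]' --rot '[[0, 0, 0], [0, 0, 0], [0, 0, 0], [0, 0, 0]]' --gripper '[-1, -1, -1, -1]'

```text
time_s: 12.6
tool_pos: [0.6057, -0.4887, 0.194]
tool_rot: [179.8, -0.0, -77.6]
force: [-0.7, 0.2, 0.4]
grip_width: 0.0005
grasp_force: 0.0
```

Run:
```python
from cell import env, viewer
from h import *
c=viewer.read_camera("top");im=c["img"]
cv2.imwrite("pics/top6.png",cv2.resize(im[160:320,230:520,::-1],None,fx=2.7,fy=2.7,interpolation=cv2.INTER_CUBIC))
b=big(mask(im,*BLUE),(255,170,375,310));q=cv2.approxPolyDP(cv2.convexHull(b),3,True).reshape(-1,2)
print(q.tolist(),env.get_obs()["tool_pos"])
```

```text
[[352, 205], [359, 262], [278, 271], [272, 216]] [ 0.60676314 -0.48577918  0.19461516]
```

View pics/top6.png

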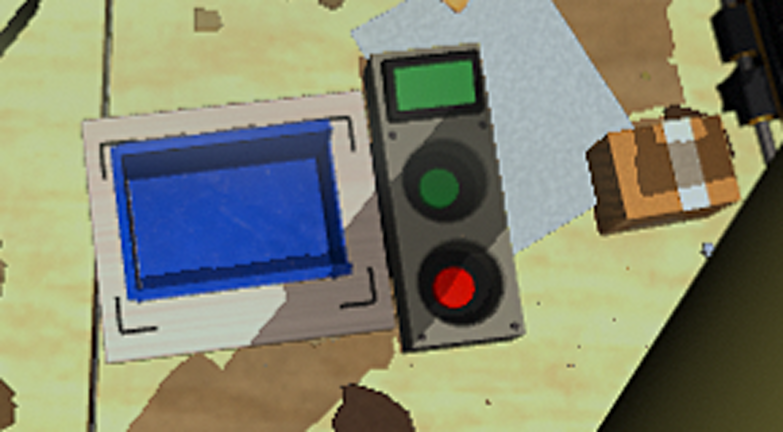

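The bin hasn't moved (its corners are at the same pixels as before the press), both keys look up and the carton is in its place. I'm handing the job in.

```bash
python3 -c "
from cell import env
print(env.sign_off())"
```

```text
the job is handed in; nothing more can be done
None
```

I pushed the bin inside the corner marks (about 2 mm and 7 mm off centre, 1.5° off square), let go, pressed the green tare key to its stop and released it, and handed the job in at about 13 s; the sign-off returned no verdict.

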